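# Feel for the empty cells of a covered sleeve rack and fill them

### The arm

A 6-joint arm with a two-finger parallel gripper is mounted at the origin on a cart in front of the work surface, level with it; the furniture and walls round the work are solid. World frame = base frame: x ahead of the robot, y to its left, z up, the work surface at z = 0. Lengths are in m, angles in rad, forces in N, time in s.
With the tool pointing down it reaches from about 0.275 to 0.725 m from the base axis. Payload 15.9 kg.
Tool frame: the origin (TCP) lies on the centre line of the jaws, within the pads' length; the fingertips stand 17 mm ahead of it and the grasp point (between the pads) lies 2 mm behind it (manip.tcp_to_tips is the distance from the TCP to the fingertips, in m); y points along the fingers, x is the direction in which the jaws open and shut, and the axes are right-handed (so a half turn about y gives the same grasp; the last joint's range is limited). The gripper opens to 85 mm and grips with 20 to 120 N. Pads are 22 mm wide; open, the fingers measure 114 mm over their backs; the gripper's body (76 mm by 85 mm) begins 54 mm behind the grasp point. The pads swing forward as they close: fully open they stand 13 mm farther back than shut.
Start: joints at [1.145, 0.213, -0.034, 1.323, 0, 1.571], TCP at [0.207, 0.455, 0.248] pointing down, gripper open.
Joint ranges: [-2.98, 2.98], [-0.74, 1.72], [-1.14, 1.35], [-2.1, 2.04], [-1.57, 1.44], [-3.14, 3.14]. Speed limits (rad/s): [1.89, 1.89, 2.39, 2.57, 3.14, 3.14].

### API

Orientations are given as a 3x3 rotation matrix whose columns are the frame's x, y, z axes.
In Python, from cell import manip gives the robot as it stands. The module is installed in compiled form; this text tells all that it offers.
- The arm moves only by the tool carry_out, never from a script. Its argument "series" is a list of rows, each a list of 2 entries, a list of its own where there are three numbers: the shift along the tool's x, y, z in units of 25 mm (1.0 is 25 mm), then the turn about the tool's y in units of 5 degrees (1.0 is 5 degrees). A call has 1 to 5 rows; each row shifts and turns the pose as measured when the row begins, along the tool's axes as they then stand; what a row does not reach is not made up. A row lasts 1/12 s, in which the tool goes at most 41.7 mm and 7.16 degrees, less where a joint would pass 70% of its speed; a pose out of reach is approached as far as the arm can. A call is refused whole if a number of a shift passes 1 or a number of a turn 1, either way. A call with a gripper value outside its range is refused whole. "hand" is the closure, from 0 (fully open) to 1 (shut), set as the call begins (left out, the last holds). The fingers move at their own pace and stop on an object; the grip force is fixed at half the most. Time passes only in rows, so rows that do not move let the fingers close. It gives the time, the measured TCP pose, the force and the opening at its end, in the units of the state.
- manip.observe(): the state, without advancing time (a new reading comes with each control period).
- manip.get_image(name): name is "scene" or "side" or "wrist"; returns a dict with "image" (384x512x3 uint8, red, green, blue), "z_map" (384x512 float32, m along the optical axis (not along the pixel's ray), 0 where there is no reading), "fx", "fy", "cx", "cy" (pixels), "k1" (the pictures are not rectified: a ray, as slopes to the right and down, at radius r is drawn at 1 + k1 r^2 times it, then the intrinsics apply), "world_to_cam" (4x4, takes a point from world to camera coordinates); the wrist camera has in their place "T_tool_cam" (4x4, takes a point from camera to tool coordinates, whose origin is the TCP and whose axes are the tool frame's). Camera axes: x right, y up, looking along -z (the intrinsics and any distortion apply to the point x, -y, -z); pixel columns grow to the right and rows downward; lengths in m; the calibration is good to about 2 mm. A picture is of the moment at which its call begins: read the wrist's pose just before it.
- manip.close_job(): hands the job in, once; it reports no verdict.
The state is a dict: "time": time; "joint_positions": joint angles; "dq": joint speeds; "joint_torque": joint torques, N m; "tool_pos": TCP position; "ee_rot": TCP orientation; "ft_force": force on the tool from outside, world axes, zero at the start; "moment": the same for the moment, N m; "opening": finger opening in m.
Only numpy, scipy, OpenCV 4.12 (cv2) and the standard library are available. Lean on these libraries where they do the work, as an engineer would, in place of code of your own. Each camera call takes 0.05 s, during which the arm holds its last target.

### The job

Two of the four covered cells of the grey rack are empty, but you cannot see which: before loading anything, find them by pressing down the black feeler caps on the cover, which sink deep only over an empty cell. Then slide the two microphone sleeves lying in the trough along to stand before the empty cells and push each over the crest, so that it rolls in and lies fully home at the back, one to a cell.

Things in the scene. Friction and masses are not known exactly. Their poses are not given: they have to be found in the camera images.
- rack: Fixed covered rack of grey sheet metal, 486 mm wide (y), 219 mm deep, 70 mm high. Origin on the bench below the cover's front edge, half-way across; x points inward, away from the robot, y left, z up. An open trough runs along its front, then a crest, then four covered cells side by side, one sleeve each. Two cells, any two, already hold a sleeve at the back, out of sight. Mm below are in its frame.
- trough_mid (a point): Middle of the smooth, slippery trough's bottom line, x = -60, z = 12. The trough is a shallow V along y: front lip at x = -88, z = 22; rear side rises to the crest. End walls at y = +-237, 40 mm high. A sleeve resting in it has its centre at x = -59, z = 30; slid endways it stays in the trough; pushed to +x it rolls up its rear side.
- crest_mid (a point): Middle of the crest, x = -12, z = 22. Beyond it the floor slopes down 6 degrees to the back wall at x = 123, under the cover (front edge at x = 0, underside at z = 64, top at z = 70). A sleeve pushed over the crest before an empty cell rolls to the back by itself and rests with its centre at x = 105, z = 28.
- cell_1_mouth (a point): Middle of the far left cell's floor at the cover's front edge: x = 0, y = 180. The cell is 114 to 116 mm wide for the 104 mm sleeve, which lies in it along y; its side walls begin 5 mm further in.
- cell_2_mouth (a point): Middle of the middle left cell's floor at the cover's front edge: x = 0, y = 60. The cell is 114 to 116 mm wide for the 104 mm sleeve, which lies in it along y; its side walls begin 5 mm further in.
- cell_3_mouth (a point): Middle of the middle right cell's floor at the cover's front edge: x = 0, y = -60. The cell is 114 to 116 mm wide for the 104 mm sleeve, which lies in it along y; its side walls begin 5 mm further in.
- cell_4_mouth (a point): Middle of the far right cell's floor at the cover's front edge: x = 0, y = -180. The cell is 114 to 116 mm wide for the 104 mm sleeve, which lies in it along y; its side walls begin 5 mm further in.
- sleeve_a_mid (a point): Centre of a black microphone body sleeve with a copper-brown collar at one end: a cylinder 36 mm in diameter, 104 mm long, about 0.11 kg, z along it; sleeves a and b are alike. At the start it lies on its side in the left half of the trough, along the rack's y; it rolls freely.
- sleeve_b_mid (a point): Centre of a black microphone body sleeve with a copper-brown collar at one end: a cylinder 36 mm in diameter, 104 mm long, about 0.11 kg, z along it; sleeves a and b are alike. At the start it lies on its side in the right half of the trough, along the rack's y; it rolls freely.
- sleeve_a: The sleeve of point sleeve_a_mid; origin at the centre of its plain end, z along it to the collar.
- sleeve_b: The sleeve of point sleeve_b_mid; origin at the centre of its plain end, z along it to the collar.
- feeler_1 (a joint): Feeler of the far left cell: a spring pin with a round black cap, 26 mm across, standing on the cover over the back of the cell. Metres pressed down: 0 at rest, springs back. Over an empty cell it sinks 26 mm against 1.5 to 4.5 N; over a stored sleeve it stops hard after about 6 mm.
- feeler_1_top (a point): Middle of the top of the far left feeler's cap, at x = 103, y = 180, z = 106 mm in the rack's frame when at rest; it is pressed straight down.
- feeler_2 (a joint): Feeler of the middle left cell: a spring pin with a round black cap, 26 mm across, standing on the cover over the back of the cell. Metres pressed down: 0 at rest, springs back. Over an empty cell it sinks 26 mm against 1.5 to 4.5 N; over a stored sleeve it stops hard after about 6 mm.
- feeler_2_top (a point): Middle of the top of the middle left feeler's cap, at x = 103, y = 60, z = 106 mm in the rack's frame when at rest; it is pressed straight down.
- feeler_3 (a joint): Feeler of the middle right cell: a spring pin with a round black cap, 26 mm across, standing on the cover over the back of the cell. Metres pressed down: 0 at rest, springs back. Over an empty cell it sinks 26 mm against 1.5 to 4.5 N; over a stored sleeve it stops hard after about 6 mm.
- feeler_3_top (a point): Middle of the top of the middle right feeler's cap, at x = 103, y = -60, z = 106 mm in the rack's frame when at rest; it is pressed straight down.
- feeler_4 (a joint): Feeler of the far right cell: a spring pin with a round black cap, 26 mm across, standing on the cover over the back of the cell. Metres pressed down: 0 at rest, springs back. Over an empty cell it sinks 26 mm against 1.5 to 4.5 N; over a stored sleeve it stops hard after about 6 mm.
- feeler_4_top (a point): Middle of the top of the far right feeler's cap, at x = 103, y = -180, z = 106 mm in the rack's frame when at rest; it is pressed straight down.

How it is judged:
On the way:
1. the cells are felt before loading: a feeler is pressed down to more than 4 mm while both sleeves are still outside (value of joint any of feeler_1, feeler_2, feeler_3, feeler_4 above 0.004 m and x of each of sleeve_a_mid, sleeve_b_mid in the frame of rack below 0 m), for 0.05 s.
At the end, for the whole second after the job is handed in: Both sleeves lie at rest inside cells of the rack, fully home: centre 95 to 115 mm behind the front edge of the cover, 20 to 38 mm above the bench and within 240 mm of the rack's middle (a cell has room for one only); all feelers have sprung back up (pressed less than 6 mm) (x of sleeve_a_mid in the frame of rack between 0.095 and 0.115 m and y of sleeve_a_mid in the frame of rack between -0.24 and 0.24 m and z of sleeve_a_mid in the frame of rack between 0.02 and 0.038 m and linear speed of each of sleeve_a, sleeve_b below 0.03 m/s and x of sleeve_b_mid in the frame of rack between 0.095 and 0.115 m and y of sleeve_b_mid in the frame of rack between -0.24 and 0.24 m and z of sleeve_b_mid in the frame of rack between 0.02 and 0.038 m and value of joint each of feeler_1, feeler_2, feeler_3, feeler_4 below 0.006 m); the robot touches nothing.
It also fails if it takes over 67 s, if anything falls off the work surface, if the arm or the gripper's body presses on something with over 40 N, if the wrist force passes 120 N, or if a joint passes its speed limit or range.

## Working session

There is one attempt and no reset: what is moved stays moved. The work goes in short steps, Python scripts to look and compute and a tool call to move; the robot and the scene stay as the last step left them, time stands still between calls to the robot, and variables do not carry over. Pictures are saved under pics/ and viewed, and the job is handed in when it is done.

Besides the shell and the picture viewer there is one more tool, called after ">>>" as name(argument=value, ...), one argument or row to a line, values as JSON. carry_out: Moves the arm, as the interface text tells. Its arguments: {"type":"object","properties":{"series":{"type":"array","items":{"type":"array"}},"hand":{"type":"number"}},"required":["series"]}

```bash
mkdir -p pics
python3 - <<'E'
from cell import manip
import cv2
s=manip.observe()
for k,v in s.items(): print(k,v)
print(manip.tcp_to_tips)
for n in ["scene","side","wrist"]:
    d=manip.get_image(n); cv2.imwrite(f"pics/{n}0.png",d["image"][:,:,::-1])
    print(n,{k:v for k,v in d.items() if k not in("image","z_map")})
E
```

```text
time 0.0
joint_positions [ 1.14498620e+00  2.13374713e-01 -3.50276065e-02  1.32351129e+00
 -3.08828876e-05  1.57079247e+00]
dq [-0.00036999 -0.00149517 -0.00043156 -0.00056352  0.00034743 -0.00106385]
joint_torque [ 2.14829182e-03 -6.86146116e+01  4.87120378e+01  1.72792742e-02
  5.54503413e-05 -1.41848133e-05]
tool_pos [0.20640865 0.45506375 0.24781938]
ee_rot [[ 4.13054938e-01 -4.33378337e-04 -9.10706006e-01]
 [ 9.10705424e-01 -1.03027110e-03  4.13055165e-01]
 [-1.11728324e-03 -9.99999375e-01 -3.08785617e-05]]
ft_force [-0.04306884  1.05895186  0.53177691]
moment [-0.03547747  0.00139026 -0.05265184]
opening 0.08511228731745077
0.017
scene {'fx': 444.52614706511235, 'fy': 444.52614706511235, 'cx': 250.52364330105277, 'cy': 193.18503367933144, 'k1': -0.10312708094530029, 'world_to_cam': array([[ 0.54559699, -0.83801321,  0.00760202, -0.32233561],
       [ 0.65113087,  0.42960116,  0.62567678, -0.39360838],
       [-0.52759124, -0.33641746,  0.78004537, -0.79394136],
       [ 0.        ,  0.        ,  0.        ,  1.        ]])}
side {'fx': 429.38983707367987, 'fy': 429.38983707367987, 'cx': 254.5537039713924, 'cy': 196.57196126683553, 'k1': -0.11375569389860019, 'world_to_cam': array([[ 0.85357956, -0.52076407, -0.01437751, -0.46759112],
       [ 0.27800152,  0.43198258,  0.85796632, -0.23552132],
       [-0.4405872 , -0.73633949,  0.5135047 , -0.70853895],
       [ 0.        ,  0.        ,  0.        ,  1.        ]])}
wrist {'fx': 317.2716783924539, 'fy': 317.2716783924539, 'cx': 254.17464953871425, 'cy': 190.70648886248227, 'k1': -0.023551654530734538, 'T_tool_cam': array([[ 9.99999722e-01,  7.35295179e-04,  1.27096253e-04,
         3.70731077e-04],
       [-8.84309067e-05,  2.85901522e-01, -9.58259001e-01,
        -1.24735023e-01],
       [-7.40940236e-04,  9.58258722e-01,  2.85901507e-01,
         7.37232887e-02],
       [ 0.00000000e+00,  0.00000000e+00,  0.00000000e+00,
         1.00000000e+00]])}
```

View pics/scene0.png

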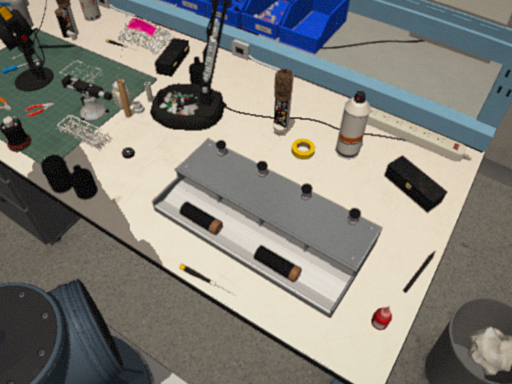

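View pics/side0.png

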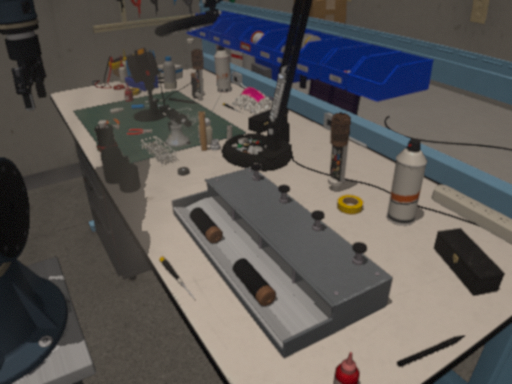

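View pics/wrist0.png

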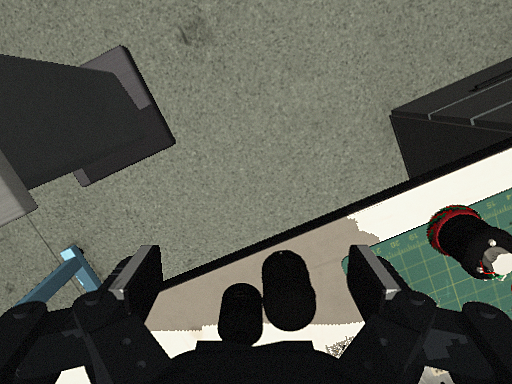

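```bash
cat > h.py <<'E'
import numpy as np, cv2
from cell import manip
def rays(d,uv):
    K=np.array([[d["fx"],0,d["cx"]],[0,d["fy"],d["cy"]],[0,0,1.]])
    uv=np.asarray(uv,float).reshape(-1,1,2)
    p=cv2.undistortPoints(uv,K,np.array([d["k1"],0,0,0,0.]))[:,0]
    return np.c_[p[:,0],-p[:,1],-np.ones(len(p))]
def pose(d):
    if "world_to_cam" in d: return np.linalg.inv(d["world_to_cam"])
    s=d["state"];T=np.eye(4);T[:3,:3]=s["ee_rot"];T[:3,3]=s["tool_pos"];return T@d["T_tool_cam"]
def onplane(d,uv,z):
    T=pose(d);r=rays(d,uv)@T[:3,:3].T;o=T[:3,3]
    return o+r*((z-o[2])/r[:,2])[:,None]
def cloud(d):
    h,w=d["z_map"].shape
    uu,vv=np.meshgrid(np.arange(w),np.arange(h))
    r=rays(d,np.c_[uu.ravel(),vv.ravel()])*d["z_map"].reshape(-1,1)
    T=pose(d);return (r@T[:3,:3].T+T[:3,3]).reshape(h,w,3)
def get(n):
    s=manip.observe();d=manip.get_image(n);d["state"]=s;return d
E
python3 - <<'E'
from h import *
for n in ["scene","side"]:
    d=get(n);P=cloud(d);im=d["image"].astype(int);np.savez(f"pics/{n}.npz",P=P,im=im)
    x,y,z=P[...,0],P[...,1],P[...,2]
    # cover top
    m=((abs(z-.070)<.004)&(d["z_map"]>0)&(x>.2)&(x<.75)).astype(np.uint8)
    nl,lab,st,ce=cv2.connectedComponentsWithStats(m)
    i=1+np.argmax(st[1:,4]);pts=P[lab==i][:,:2].astype(np.float32)
    print(n,"cover",st[i],cv2.minAreaRect(pts), cv2.boxPoints(cv2.minAreaRect(pts)).round(3).tolist(), np.median(P[lab==i][:,2]))
    m=((z>.094)&(z<.114)&(x>.2)&(x<.75)&(im.sum(2)<240)&(d["z_map"]>0)).astype(np.uint8)
    nl,lab,st,ce=cv2.connectedComponentsWithStats(m)
    for i in range(1,nl):
        if st[i,4]>15: 
            q=P[lab==i]; print("cap",st[i],ce[i].round(1),q.mean(0).round(4),onplane(d,ce[i],.106).round(4),q[:,2].max().round(3))
E
```

```text
scene cover [ 174  138  209  134 9289] ((0.5726870894432068, -0.07284753024578094), (0.4869036078453064, 0.13606908917427063), 88.40740203857422) [[0.49799999594688416, -0.3140000104904175], [0.6340000033378601, -0.3179999887943268], [0.6470000147819519, 0.16899999976158142], [0.5109999775886536, 0.1720000058412552]] 0.07041080206941908
cap [26 54  6  5 16] [28.7 55.8] [0.6106 0.8291 0.1008] [[0.6066 0.821  0.106 ]] 0.112
cap [61 74 11 11 79] [66.2 79.8] [0.5882 0.626  0.1036] [[0.5864 0.6229 0.106 ]] 0.111
cap [ 72  78  32  18 249] [86.9 86.9] [0.5977 0.5503 0.1029] [[0.5954 0.5464 0.106 ]] 0.11
cap [104  91   8   8  41] [107.2  94.6] [0.6075 0.4806 0.099 ] [[0.6021 0.473  0.106 ]] 0.104
cap [216 141  10   9  66] [220.3 144.7] [0.6148 0.1035 0.1053] [[0.6142 0.1031 0.106 ]] 0.109
cap [ 43 156  15  11  62] [ 50.7 160.1] [0.3557 0.4239 0.0956] [[0.351  0.4131 0.106 ]] 0.1
cap [257 162  10   9  75] [261.6 165.9] [ 0.611  -0.0166  0.1055] [[ 0.6105 -0.0168  0.106 ]] 0.109
cap [301 184  11  10  85] [306.1 188.6] [ 0.608  -0.1353  0.1056] [[ 0.6076 -0.1355  0.106 ]] 0.109
cap [349 209  11
[... 488 characters left out ...]
55  2.0868 0.106 ]] 0.114
cap [123  56   5   9  17] [124.9  59.4] [0.6862 1.4081 0.1038] [[0.6835 1.3972 0.106 ]] 0.114
cap [159 105  32  20 228] [174.  113.6] [0.596  0.5611 0.102 ] [[0.5922 0.5491 0.106 ]] 0.11
cap [107 147   7   5  17] [110.1 148.4] [0.3569 0.4259 0.0947] [[0.3519 0.3993 0.106 ]] 0.096
cap [251 163  11   8  69] [255.8 166.6] [0.6162 0.1035 0.1045] [[0.6146 0.1009 0.106 ]] 0.108
cap [278 185  12   9  77] [283.3 188.8] [ 0.611  -0.0164  0.1041] [[ 0.6091 -0.0191  0.106 ]] 0.108
cap [311 211  13  10  95] [317.3 215.1] [ 0.6078 -0.136   0.1045] [[ 0.6063 -0.1378  0.106 ]] 0.108
cap [352 243  15  11 130] [358.8 247.8] [ 0.6044 -0.2551  0.1043] [[ 0.6026 -0.2567  0.106 ]] 0.107
```

```bash
cat >> h.py <<'E'
th=-0.0288; O=np.array([0.5058,-0.0730]); ex=np.array([np.cos(th),np.sin(th)]); ey=np.array([-np.sin(th),np.cos(th)])
def toR(P):
    P=np.asarray(P);q=P[...,:2]-O;return np.stack([q@ex,q@ey,P[...,2]],-1)
def st():
    s=manip.observe();t=toR(s["tool_pos"]);R=s["ee_rot"]
    yaw=np.degrees(np.arctan2(R[1,0],R[0,0])-np.pi/2-th)
    print("t %.2f tcp rack mm"%s["time"],(t*1000).round(1),"yaw off deg %.2f"%yaw,"F",np.round(s["ft_force"],1),"open %.3f"%s["opening"],"q",np.round(s["joint_positions"],2))
def sleeves(n):
    d=get(n);P=cloud(d);Q=toR(P)*1000;im=d["image"].astype(int)
    m=((Q[...,0]>-95)&(Q[...,0]<-5)&(abs(Q[...,1])<232)&(Q[...,2]>27)&(Q[...,2]<62)&(d["z_map"]>0)).astype(np.uint8)
    m=cv2.morphologyEx(m,cv2.MORPH_OPEN,np.ones((3,3),np.uint8))
    nl,lab,s_,ce=cv2.connectedComponentsWithStats(m)
    for i in range(1,nl):
        if s_[i,4]>60:
            q=Q[lab==i];top=q[q[:,2]>np.percentile(q[:,2],70)]
            vx=cv2.fitLine(top[:,:2].astype(np.float32),cv2.DIST_HUBER,0,.01,.01).ravel()
            print(n,"sleeve px",s_[i].tolist(),"y %.1f..%.1f"%(q[:,1].min(),q[:,1].max()),"top xyz",np.median(top,0).round(1),"zmax %.1f"%q[:,2].max(),"dir",vx[:2].round(3))
    return d
E
python3 - <<'E'
from h import *
st()
for n in ["scene","side"]: sleeves(n)
E
```

```text
t 0.25 tcp rack mm [-314.4  519.4  248.1] yaw off deg -22.75 F [ 1.3 -0.7 -0.6] open 0.085 q [ 1.15  0.21 -0.03  1.32  0.    1.57]
scene sleeve px [179, 202, 44, 32, 645] y 67.5..173.2 top xyz [-55.7 118.9  47.7] zmax 50.8 dir [0.012 1.   ]
scene sleeve px [254, 246, 48, 35, 766] y -141.9..-36.5 top xyz [ -55.  -103.3   48.4] zmax 52.3 dir [0.003 1.   ]
side sleeve px [189, 207, 34, 33, 572] y 68.6..176.0 top xyz [-54.9 114.   47.6] zmax 49.9 dir [0.001 1.   ]
side sleeve px [232, 258, 44, 45, 926] y -141.1..-35.1 top xyz [-55.3 -91.5  47. ] zmax 49.8 dir [ 0.01 -1.  ]
```

Run:
```python
import numpy as np
from h import toR
for n in ["scene","side"]:
    f=np.load(f"pics/{n}.npz");P=f["P"];x,y,z=P[...,0],P[...,1],P[...,2]
    m=(x>.25)&(x<.82)&(y>-.4)&(y<.6)&(z>.1)&(z<.6)
    H={}
    for p in P[m]:
        k=(round(p[0]//.05*.05,2),round(p[1]//.05*.05,2)); H.setdefault(k,[]).append(p[2])
    print(n,{k:(len(v),round(max(v),2)) for k,v in sorted(H.items()) if len(v)>4})
```

```text
scene {(np.float64(0.55), np.float64(-0.3)): (25, np.float64(0.11)), (np.float64(0.55), np.float64(-0.25)): (8, np.float64(0.11)), (np.float64(0.55), np.float64(-0.15)): (7, np.float64(0.11)), (np.float64(0.55), np.float64(0.5)): (46, np.float64(0.11)), (np.float64(0.55), np.float64(0.55)): (76, np.float64(0.11)), (np.float64(0.6), np.float64(-0.3)): (50, np.float64(0.11)), (np.float64(0.6), np.float64(-0.25)): (22, np.float64(0.11)), (np.float64(0.6), np.float64(-0.15)): (89, np.float64(0.11)), (np.float64(0.6), np.float64(-0.05)): (86, np.float64(0.11)), (np.float64(0.6), np.float64(0.05)): (25, np.float64(0.11)), (np.float64(0.6), np.float64(0.1)): (51, np.float64(0.11)), (np.float64(0.6), np.float64(0.45)): (73, np.float64(0.12)), (np.float64(0.6), np.float64(0.5)): (55, np.float64(0.11)), (np.float64(0.6), np.float64(0.55)): (47, np.float64(0.11)), (np.float64(0.65), np.float64(0.45)): (27, np.float64(0.13)), (np.float64(0.75), np.float64(0.2)): (647, np.float64(0.36)), (np.float64(0.75), np.float64(0.25)): (356, np.float64(0.31)), (np.float64(0.75), np.float64(0.55)): (10, np.f
[... 976 characters left out ...]
 (54, np.float64(0.12)), (np.float64(0.6), np.float64(0.5)): (29, np.float64(0.11)), (np.float64(0.6), np.float64(0.55)): (27, np.float64(0.11)), (np.float64(0.65), np.float64(0.45)): (13, np.float64(0.12)), (np.float64(0.75), np.float64(0.2)): (847, np.float64(0.45)), (np.float64(0.75), np.float64(0.25)): (254, np.float64(0.28)), (np.float64(0.75), np.float64(0.55)): (6, np.float64(0.14)), (np.float64(0.8), np.float64(0.0)): (156, np.float64(0.21)), (np.float64(0.8), np.float64(0.05)): (198, np.float64(0.21)), (np.float64(0.8), np.float64(0.15)): (71, np.float64(0.45)), (np.float64(0.8), np.float64(0.2)): (298, np.float64(0.45)), (np.float64(0.8), np.float64(0.25)): (272, np.float64(0.37))}
```

>>> carry_out(
  series=[
    [[-0.6,0,-1],-0.95],
    [[-0.6,0,-1],-0.95],
    [[-0.6,0,-1],-0.95],
    [[-0.6,0,-1],-0.95],
    [[-0.7,0,-1],-0.95],
  ],
  hand=1,
)

```text
time: 0.77
tool_pos: [0.307, 0.3485, 0.2475]
ee_rot: [[-0.01, -0.001, -1.0], [1.0, 0.0, -0.01], [0.0, -1.0, 0.001]]
ft_force: [0.2, 1.4, -0.3]
opening: 0.0252
```

```bash
python3 -c "
from h import *
st()"
```

```text
t 0.77 tcp rack mm [-210.8  415.6  247.5] yaw off deg 2.25 F [ 0.2  1.4 -0.3] open 0.025 q [ 0.85  0.14 -0.12  1.31  0.    0.84]
```

>>> carry_out(
  series=[
    [[-0.75,0.2,-1],0.45],
    [[-0.75,0.2,-1],0],
    [[-0.75,0.2,-1],0],
    [[-0.75,0.2,-1],0],
    [[-0.75,0.2,-1],0],
  ],
)

```text
time: 1.18
tool_pos: [0.4358, 0.2473, 0.2231]
ee_rot: [[0.022, 0.001, -1.0], [1.0, 0.003, 0.022], [0.003, -1.0, -0.001]]
ft_force: [0.0, 0.5, -0.4]
opening: -0.0
```

>>> carry_out(
  series=[
    [[-0.75,0.2,-1],0],
    [[-0.75,0.2,-1],0],
    [[-0.75,0.2,-1],0],
    [[-0.75,0.2,-1],0],
    [[-0.75,0.2,-0.8],0],
  ],
)

```text
time: 1.6
tool_pos: [0.5597, 0.1443, 0.1967]
ee_rot: [[0.023, 0.002, -1.0], [1.0, 0.003, 0.023], [0.003, -1.0, -0.002]]
ft_force: [0.7, 0.6, 0.8]
opening: -0.0002
```

```bash
python3 -c "
from h import *
st()"
```

```text
t 1.60 tcp rack mm [ 47.6 218.7 196.7] yaw off deg 0.33 F [0.7 0.6 0.8] open -0.000 q [0.25 0.39 0.07 1.25 0.   0.27]
```

>>> carry_out(
  series=[
    [[-0.5,0.7,-0.8],0],
    [[-0.5,0.7,-0.7],0],
    [[-0.5,0.6,-0.7],0],
    [[0,0.4,0],0],
    [[0,0,0],0],
  ],
)

```text
time: 2.02
tool_pos: [0.6199, 0.0982, 0.1322]
ee_rot: [[0.029, 0.002, -1.0], [1.0, 0.002, 0.029], [0.002, -1.0, -0.002]]
ft_force: [-0.8, -0.2, -0.4]
opening: -0.0003
```

```bash
python3 -c "
from h import *
st()
for n in ['scene','wrist']:
  d=get(n);cv2.imwrite(f'pics/{n}1.png',d['image'][:,:,::-1])
"
```

```text
t 2.02 tcp rack mm [109.2 174.4 132.2] yaw off deg -0.01 F [-0.8 -0.2 -0.4] open -0.000 q [0.16 0.52 0.11 1.16 0.   0.19]
```

View pics/wrist1.png

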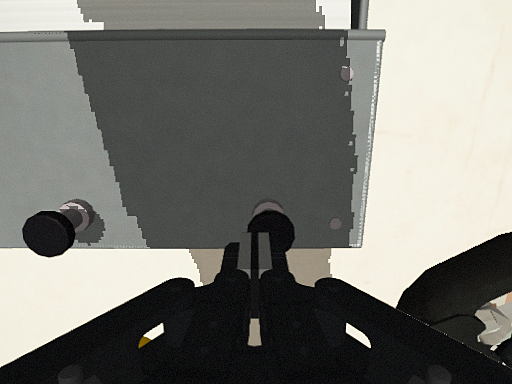

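View pics/scene1.png

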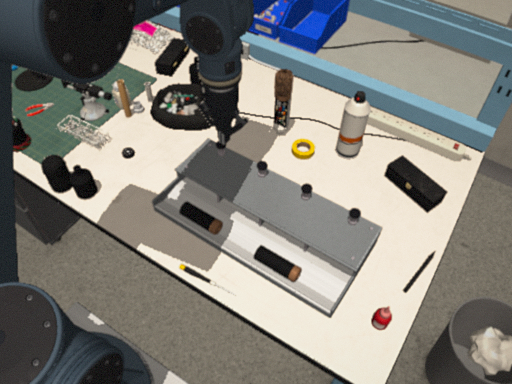

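>>> carry_out(
  series=[
    [[0.22,0,0.24],0],
    [[0,0.3,0],0],
    [[0,0.1,0],0],
    [[0,0.1,0],0],
    [[0,0.1,0],0],
  ],
)

```text
time: 2.53
tool_pos: [0.6136, 0.1082, 0.1228]
ee_rot: [[0.025, 0.01, -1.0], [1.0, 0.004, 0.025], [0.004, -1.0, -0.01]]
ft_force: [0.0, -0.8, 1.8]
opening: -0.0001
```

>>> carry_out(
  series=[
    [[0,0.1,0],0],
    [[0,0.1,0],0],
  ],
)

```text
time: 2.7
tool_pos: [0.6136, 0.1084, 0.1179]
ee_rot: [[0.024, 0.011, -1.0], [1.0, 0.004, 0.024], [0.004, -1.0, -0.011]]
ft_force: [0.0, -0.5, 1.9]
opening: -0.0001
```

```bash
python3 -c "
from h import *
st()"
```

```text
t 2.70 tcp rack mm [102.6 184.5 117.9] yaw off deg 0.28 F [ 0.  -0.5  1.9] open -0.000 q [0.17 0.51 0.05 1.11 0.   0.2 ]
```

>>> carry_out(
  series=[
    [[-0.1,0.12,0],0],
    [[0,0.12,0],0],
    [[0,0.12,0],0],
  ],
)

```text
time: 2.95
tool_pos: [0.6146, 0.1084, 0.116]
ee_rot: [[0.022, 0.017, -1.0], [1.0, 0.01, 0.022], [0.01, -1.0, -0.017]]
ft_force: [-24.9, -6.7, 52.5]
opening: -0.0001
```

>>> carry_out(
  series=[
    [[0,0.12,0],0],
    [[0,0.12,0],0],
    [[0,0.1,0],0],
  ],
)

```text
time: 3.2
tool_pos: [0.6142, 0.1082, 0.1162]
ee_rot: [[0.022, 0.023, -0.999], [1.0, 0.011, 0.023], [0.012, -1.0, -0.022]]
ft_force: [-17.9, -2.4, 34.6]
opening: 0.0
```

>>> carry_out(
  series=[
    [[0,-0.9,0],0],
    [[-1,0,0],0],
    [[-1,0,0],0],
    [[-1,0,0],0],
    [[-1,0,0],0],
  ],
)

```text
time: 3.62
tool_pos: [0.6118, 0.0089, 0.1397]
ee_rot: [[0.016, 0.026, -1.0], [1.0, 0.013, 0.016], [0.014, -1.0, -0.025]]
ft_force: [0.7, 0.8, 0.9]
opening: 0.0001
```

>>> carry_out(
  series=[
    [[-1,0,0],0],
    [[0,0,0],0],
  ],
)

```text
time: 3.78
tool_pos: [0.6112, -0.0211, 0.1391]
ee_rot: [[0.019, 0.026, -0.999], [1.0, 0.012, 0.019], [0.013, -1.0, -0.026]]
ft_force: [0.5, -1.4, 0.3]
opening: -0.0002
```

```bash
python3 -c "
from h import *
st()"
```

```text
t 3.78 tcp rack mm [103.8  54.9 139.1] yaw off deg 0.57 F [ 0.5 -1.4  0.3] open -0.000 q [-0.04  0.46  0.03  1.12  0.01 -0.02]
```

>>> carry_out(
  series=[
    [[0.2,0.2,0],0],
    [[0,0.4,0],0],
    [[0,0.1,0],0],
    [[0,0.1,0],0],
    [[0,0.1,0],0],
  ],
)

```text
time: 4.2
tool_pos: [0.6122, -0.0146, 0.114]
ee_rot: [[0.019, 0.026, -0.999], [1.0, 0.012, 0.02], [0.013, -1.0, -0.026]]
ft_force: [0.0, -2.6, 2.6]
opening: 0.0001
```

>>> carry_out(
  series=[
    [[0,0.1,0],0],
  ],
)

```text
time: 4.28
tool_pos: [0.6122, -0.014, 0.1111]
ee_rot: [[0.019, 0.026, -0.999], [1.0, 0.012, 0.019], [0.013, -1.0, -0.026]]
ft_force: [0.1, -1.5, 2.8]
opening: -0.0001
```

>>> carry_out(
  series=[
    [[0,0.1,0],0],
  ],
)

```text
time: 4.37
tool_pos: [0.6123, -0.0135, 0.1084]
ee_rot: [[0.018, 0.026, -0.999], [1.0, 0.012, 0.018], [0.012, -1.0, -0.026]]
ft_force: [-0.3, -2.7, 3.1]
opening: 0.0002
```

>>> carry_out(
  series=[
    [[-0.1,-1,0],0.1],
    [[-0.8,-0.3,0],0],
    [[-1,0,0],0],
    [[-1,0,0],0],
    [[-1,0,0],0],
  ],
)

```text
time: 4.78
tool_pos: [0.609, -0.1077, 0.1393]
ee_rot: [[0.018, 0.024, -1.0], [1.0, 0.015, 0.018], [0.015, -1.0, -0.024]]
ft_force: [0.9, 0.3, 0.7]
opening: -0.0001
```

>>> carry_out(
  series=[
    [[-1,0,0],0],
    [[0,0,0],0],
  ],
)

```text
time: 4.95
tool_pos: [0.6083, -0.1367, 0.1386]
ee_rot: [[0.019, 0.025, -1.0], [1.0, 0.014, 0.02], [0.015, -1.0, -0.024]]
ft_force: [0.1, -0.5, 0.3]
opening: -0.0002
```

```bash
python3 -c "
from h import *
st()"
```

```text
t 4.95 tcp rack mm [104.3 -60.7 138.6] yaw off deg 0.54 F [ 0.1 -0.5  0.3] open -0.000 q [-0.23  0.49  0.08  1.14  0.02 -0.21]
```

>>> carry_out(
  series=[
    [[0,0.3,0],0.1],
    [[0,0.3,0],0],
    [[0,0.1,0],0],
    [[0,0.1,0],0],
    [[0,0.1,0],0],
  ],
)

```text
time: 5.37
tool_pos: [0.61, -0.1354, 0.1159]
ee_rot: [[0.029, 0.028, -0.999], [0.999, 0.013, 0.029], [0.013, -1.0, -0.027]]
ft_force: [-22.0, -6.1, 65.9]
opening: -0.0001
```

>>> carry_out(
  series=[
    [[0,0.1,0],0],
  ],
)

```text
time: 5.45
tool_pos: [0.6101, -0.1354, 0.1161]
ee_rot: [[0.028, 0.029, -0.999], [1.0, 0.01, 0.029], [0.011, -1.0, -0.029]]
ft_force: [-24.2, -4.1, 50.6]
opening: 0.0001
```

>>> carry_out(
  series=[
    [[0,0.1,0],0],
  ],
)

```text
time: 5.53
tool_pos: [0.61, -0.1354, 0.1162]
ee_rot: [[0.028, 0.031, -0.999], [1.0, 0.008, 0.028], [0.009, -0.999, -0.031]]
ft_force: [-20.6, -2.9, 40.9]
opening: 0.0
```

>>> carry_out(
  series=[
    [[0,-1,0],0],
    [[0.5,-0.6,0.6],0],
    [[0.6,0,1],0],
    [[0.6,0,1],0],
    [[0.6,0,1],0],
  ],
)

```text
time: 5.95
tool_pos: [0.5205, -0.0723, 0.1549]
ee_rot: [[0.026, 0.033, -0.999], [1.0, 0.008, 0.026], [0.009, -0.999, -0.033]]
ft_force: [0.1, 1.1, -0.4]
opening: -0.0001
```

>>> carry_out(
  series=[
    [[0.6,0,1],0],
    [[0,0,1],0],
    [[0,0,0.8],0],
    [[0,0,0],0],
  ],
)

```text
time: 6.28
tool_pos: [0.4428, -0.0487, 0.1512]
ee_rot: [[0.018, 0.031, -0.999], [1.0, 0.01, 0.018], [0.011, -0.999, -0.03]]
ft_force: [1.3, -0.5, 0.1]
opening: -0.0003
```

```bash
python3 -c "
from h import *
st()
d=get('wrist');cv2.imwrite(f'pics/wrist2.png',d['image'][:,:,::-1])"
```

```text
t 6.28 tcp rack mm [-63.6  22.5 151.2] yaw off deg 0.62 F [ 1.3 -0.5  0.1] open -0.000 q [-0.12  0.12 -0.4   1.02  0.01 -0.1 ]
```

View pics/wrist2.png

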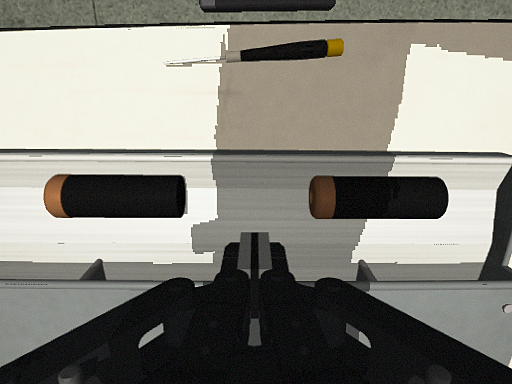

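>>> carry_out(
  series=[
    [[0,1,0],0.1],
    [[0,1,0],0],
    [[0,1,0],0],
    [[0,1,0],0],
    [[0,0.4,0],0],
  ],
)

```text
time: 6.75
tool_pos: [0.4546, -0.0458, 0.0407]
ee_rot: [[0.023, 0.043, -0.999], [1.0, 0.01, 0.024], [0.011, -0.999, -0.042]]
ft_force: [-0.8, 0.6, -1.0]
opening: -0.0002
```

```bash
python3 -c "
from h import *
st()
d=get('side');cv2.imwrite(f'pics/side3.png',cv2.resize(d['image'][150:330,150:390,::-1],None,fx=3,fy=3))"
```

```text
t 6.75 tcp rack mm [-52.   25.7  40.7] yaw off deg 0.32 F [-0.8  0.6 -1. ] open -0.000 q [-0.11  0.24 -0.56  0.73  0.01 -0.09]
```

View pics/side3.png

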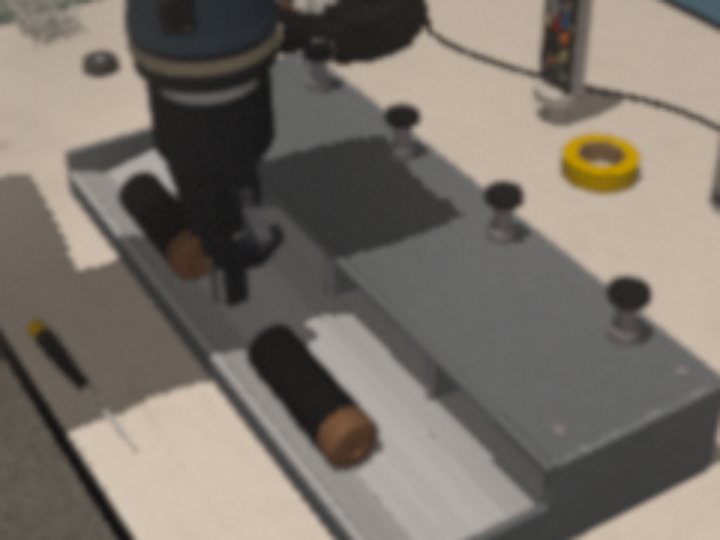

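>>> carry_out(
  series=[
    [[-0.5,-0.1,0.3],0],
    [[-0.8,0,0],0],
    [[-0.4,0,0],0],
    [[-0.4,0,0],0],
    [[-0.4,0,0],0],
  ],
)

```text
time: 7.22
tool_pos: [0.4477, -0.1078, 0.0413]
ee_rot: [[0.018, 0.041, -0.999], [1.0, 0.012, 0.018], [0.012, -0.999, -0.04]]
ft_force: [0.3, 0.4, -0.4]
opening: 0.0001
```

>>> carry_out(
  series=[
    [[-0.4,0,0],0],
    [[-0.4,0,0],0],
    [[-0.4,0,0],0],
    [[-0.3,0,0],0],
    [[-0.2,0,0],0],
  ],
)

```text
time: 7.63
tool_pos: [0.4481, -0.1553, 0.0416]
ee_rot: [[0.019, 0.042, -0.999], [1.0, 0.011, 0.019], [0.012, -0.999, -0.042]]
ft_force: [0.1, 0.7, 0.8]
opening: -0.0
```

```bash
python3 -c "
from h import *
st()
sleeves('scene');d=sleeves('side');cv2.imwrite(f'pics/side4.png',cv2.resize(d['image'][150:330,150:390,::-1],None,fx=3,fy=3))
d=get('wrist');cv2.imwrite(f'pics/wrist4.png',d['image'][:,:,::-1])"
```

```text
t 7.63 tcp rack mm [-55.3 -83.9  41.6] yaw off deg 0.58 F [0.1 0.7 0.8] open -0.000 q [-0.35  0.28 -0.51  0.75  0.03 -0.33]
scene sleeve px [179, 202, 44, 32, 647] y 67.1..172.4 top xyz [-55.6 118.9  47.7] zmax 52.2 dir [0.006 1.   ]
scene sleeve px [271, 259, 56, 38, 838] y -202.9..-79.0 top xyz [ -55.8 -153.7   48.8] zmax 61.5 dir [ 0.068 -0.998]
side sleeve px [189, 207, 34, 33, 574] y 68.5..174.9 top xyz [-56.  116.   47.5] zmax 49.9 dir [0.022 1.   ]
side sleeve px [245, 272, 52, 55, 1202] y -204.7..-77.6 top xyz [ -55.9 -154.7   47.6] zmax 60.8 dir [ 0.062 -0.998]
```

View pics/side4.png

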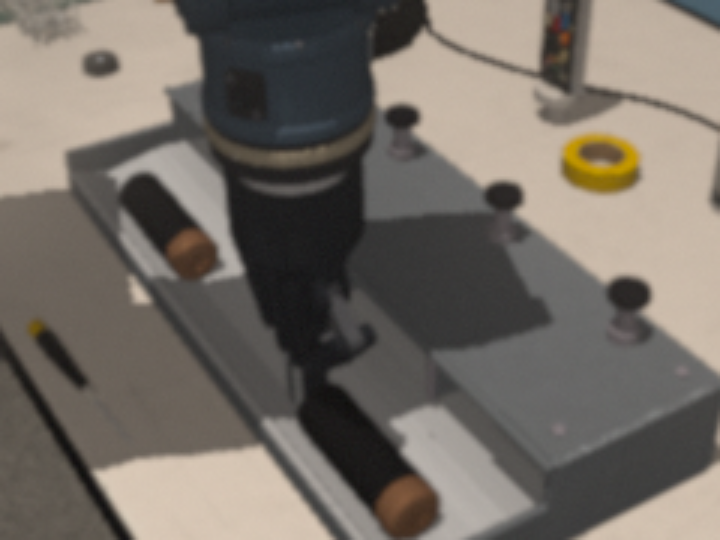

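View pics/wrist4.png

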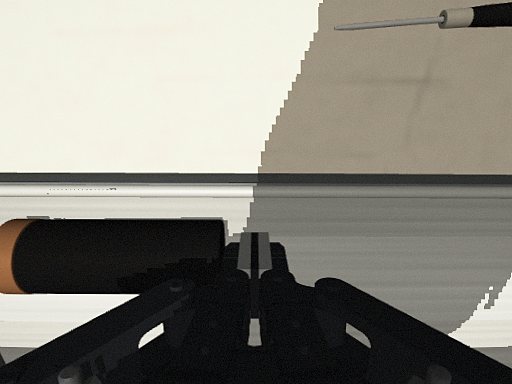

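>>> carry_out(
  series=[
    [[-0.2,0,0.05],0.1],
    [[-0.2,0,0.05],0],
    [[-0.2,0,0],0],
    [[-0.2,0,0],0],
    [[-0.15,0,0],0],
  ],
)

```text
time: 8.2
tool_pos: [0.4445, -0.1785, 0.041]
ee_rot: [[0.026, 0.042, -0.999], [1.0, 0.012, 0.027], [0.013, -0.999, -0.042]]
ft_force: [-0.3, 1.0, 0.2]
opening: 0.0002
```

```bash
python3 -c "
from h import *
st()
sleeves('scene');d=sleeves('side')"
```

```text
t 8.20 tcp rack mm [ -58.2 -107.3   41. ] yaw off deg 0.16 F [-0.3  1.   0.2] open 0.000 q [-0.4   0.29 -0.49  0.75  0.03 -0.37]
scene sleeve px [179, 202, 43, 32, 654] y 67.8..173.1 top xyz [-56.  117.9  47.8] zmax 52.9 dir [ 0.004 -1.   ]
scene sleeve px [278, 265, 59, 38, 846] y -226.7..-96.2 top xyz [ -56.1 -173.3   48.7] zmax 59.9 dir [ 0.114 -0.993]
side sleeve px [189, 207, 34, 33, 573] y 68.5..176.1 top xyz [-55.9 121.5  47.6] zmax 50.2 dir [0.01 1.  ]
side sleeve px [250, 280, 54, 56, 1264] y -226.9..-101.1 top xyz [ -55.9 -173.4   47.6] zmax 60.5 dir [ 0.06  -0.998]
```

>>> carry_out(
  series=[
    [[-0.12,0,0],0],
    [[-0.12,0,0],0],
    [[0,0,0],0],
  ],
)

```text
time: 8.55
tool_pos: [0.4444, -0.1851, 0.0409]
ee_rot: [[0.027, 0.042, -0.999], [1.0, 0.012, 0.027], [0.013, -0.999, -0.042]]
ft_force: [0.7, -0.1, -1.2]
opening: -0.0
```

```bash
python3 -c "
from h import *
st()
sleeves('scene');d=sleeves('side')"
```

```text
t 8.55 tcp rack mm [ -58.2 -113.9   40.9] yaw off deg 0.12 F [ 0.7 -0.1 -1.2] open -0.000 q [-0.41  0.29 -0.49  0.76  0.03 -0.38]
scene sleeve px [179, 202, 44, 32, 643] y 66.9..174.0 top xyz [-55.7 118.2  47.8] zmax 51.7 dir [0.001 1.   ]
scene sleeve px [281, 267, 58, 38, 824] y -232.0..-103.6 top xyz [ -56.4 -180.8   48.4] zmax 60.5 dir [ 0.117 -0.993]
side sleeve px [189, 207, 34, 33, 573] y 68.1..176.4 top xyz [-55.6 118.2  47.4] zmax 49.9 dir [0.011 1.   ]
side sleeve px [251, 281, 55, 56, 1217] y -231.9..-107.2 top xyz [ -55.6 -176.5   47.7] zmax 61.8 dir [ 0.082 -0.997]
```

>>> carry_out(
  series=[
    [[0.5,0,0],0],
    [[0,-0.8,0.3],0],
    [[0,-0.3,1],0],
    [[0,0,1],0],
    [[-0.8,0,0],0],
  ],
)

```text
time: 9.07
tool_pos: [0.3835, -0.1855, 0.0659]
ee_rot: [[0.023, 0.04, -0.999], [1.0, 0.015, 0.024], [0.016, -0.999, -0.04]]
ft_force: [1.1, -0.2, 0.3]
opening: 0.0001
```

>>> carry_out(
  series=[
    [[-1,0,0],0],
    [[-1,0,0],0],
    [[-0.7,0,0],0],
    [[0,0,0],0],
  ],
  hand=0.5,
)

```text
time: 9.4
tool_pos: [0.3812, -0.2542, 0.0658]
ee_rot: [[0.021, 0.042, -0.999], [1.0, 0.013, 0.022], [0.014, -0.999, -0.041]]
ft_force: [-0.6, 1.2, -0.2]
opening: 0.0427
```

```bash
python3 -c "
from h import *
st()
sleeves('scene');d=sleeves('side')
cv2.imwrite(f'pics/side5.png',cv2.resize(d['image'][150:350,150:390,::-1],None,fx=3,fy=3))
d=get('wrist');cv2.imwrite(f'pics/wrist5.png',d['image'][:,:,::-1])"
```

```text
t 9.40 tcp rack mm [-119.3 -184.7   65.8] yaw off deg 0.44 F [-0.6  1.2 -0.2] open 0.043 q [-0.61  0.23 -0.5   0.81  0.03 -0.59]
scene sleeve px [179, 202, 43, 32, 645] y 67.9..174.1 top xyz [-55.6 116.7  47.8] zmax 52.2 dir [ 0.006 -1.   ]
scene sleeve px [329, 286, 11, 11, 84] y -231.9..-208.8 top xyz [ -55.2 -223.7   49.2] zmax 52.5 dir [0.042 0.999]
side sleeve px [189, 207, 22, 33, 315] y 68.5..175.4 top xyz [-58.3 148.2  47.1] zmax 49.6 dir [0.145 0.989]
side sleeve px [264, 288, 42, 49, 819] y -232.0..-127.5 top xyz [ -54.  -186.6   47.6] zmax 49.4 dir [0.022 1.   ]
```

View pics/side5.png

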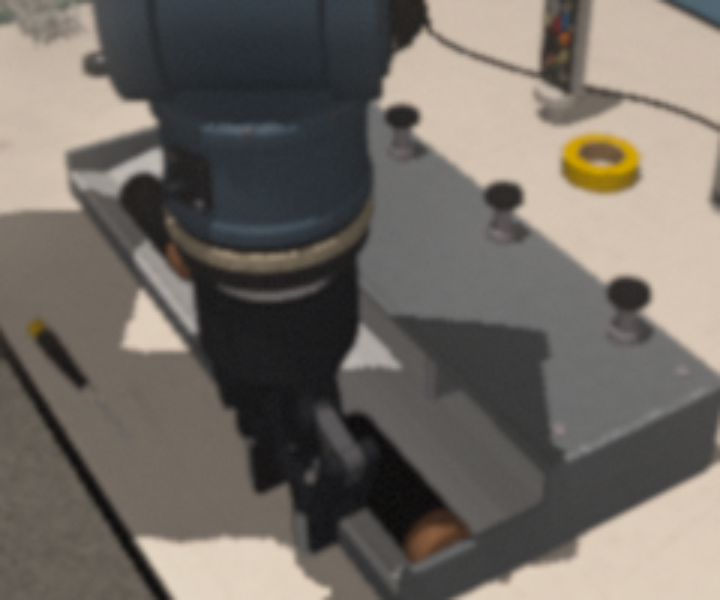

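View pics/wrist5.png

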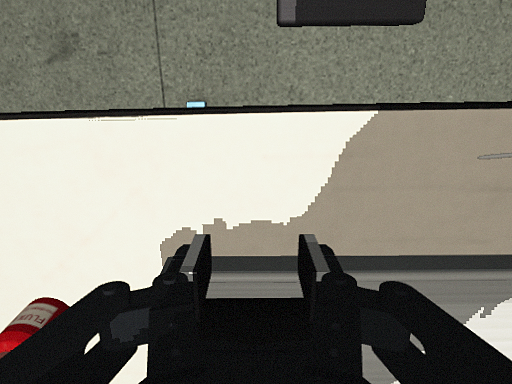

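>>> carry_out(
  series=[
    [[0.1,0.95,0],0.09],
    [[0,0,-0.5],0],
    [[0,0,-0.4],0],
    [[0,0,-0.25],0],
    [[0,0,-0.25],0],
  ],
)

```text
time: 9.97
tool_pos: [0.418, -0.2445, 0.0429]
ee_rot: [[0.024, 0.04, -0.999], [1.0, 0.016, 0.025], [0.017, -0.999, -0.039]]
ft_force: [0.0, -0.2, 0.5]
opening: 0.0426
```

```bash
python3 -c "
from h import *
st()
d=sleeves('side')
cv2.imwrite(f'pics/side6.png',cv2.resize(d['image'][150:350,150:390,::-1],None,fx=3,fy=3))"
```

```text
t 9.97 tcp rack mm [ -82.8 -174.    42.9] yaw off deg 0.26 F [ 0.  -0.2  0.5] open 0.043 q [-0.55  0.3  -0.47  0.77  0.03 -0.53]
side sleeve px [189, 207, 34, 33, 576] y 69.1..175.5 top xyz [-55.8 117.7  47.5] zmax 49.7 dir [ 0.009 -1.   ]
side sleeve px [250, 297, 13, 15, 146] y -153.6..-145.4 top xyz [ -88.4 -152.1   55.1] zmax 61.8 dir [ 0.998 -0.055]
side sleeve px [266, 313, 40, 24, 516] y -231.9..-197.0 top xyz [ -57.2 -211.5   47.7] zmax 60.5 dir [ 0.928 -0.371]
```

View pics/side6.png

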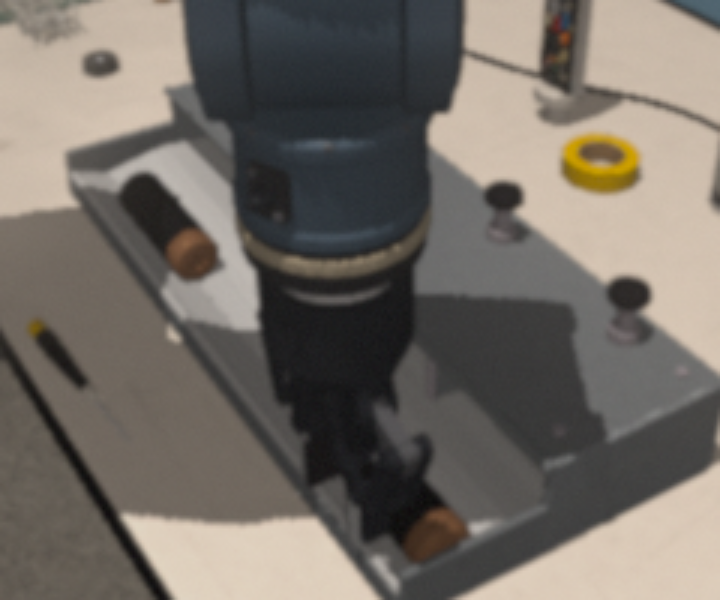

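>>> carry_out(
  series=[
    [[0,0,-0.25],0],
    [[0,0,-0.25],0],
    [[0,0,-0.25],0],
  ],
)

```text
time: 10.27
tool_pos: [0.4388, -0.2447, 0.0444]
ee_rot: [[0.023, 0.04, -0.999], [1.0, 0.016, 0.024], [0.017, -0.999, -0.04]]
ft_force: [-1.4, 0.5, 1.5]
opening: 0.0424
```

```bash
python3 -c "
from h import *
st()
d=sleeves('scene')
d=sleeves('side')
cv2.imwrite(f'pics/side7.png',cv2.resize(d['image'][150:350,150:390,::-1],None,fx=3,fy=3))"
```

```text
t 10.27 tcp rack mm [ -62.1 -173.6   44.4] yaw off deg 0.30 F [-1.4  0.5  1.5] open 0.042 q [-0.53  0.33 -0.42  0.79  0.03 -0.5 ]
scene sleeve px [179, 202, 44, 32, 654] y 67.6..172.8 top xyz [-55.9 120.   47.7] zmax 51.3 dir [0.003 1.   ]
scene sleeve px [303, 273, 14, 10, 81] y -181.3..-152.6 top xyz [ -47.2 -164.    46.5] zmax 60.4 dir [ 0.159 -0.987]
side sleeve px [189, 207, 34, 33, 576] y 68.5..175.6 top xyz [-55.5 118.9  47.6] zmax 50.1 dir [ 0.007 -1.   ]
side sleeve px [262, 292, 14, 14, 144] y -153.3..-146.7 top xyz [ -66.3 -151.8   55.9] zmax 61.9 dir [ 1.    -0.028]
side sleeve px [278, 305, 40, 26, 529] y -231.9..-196.8 top xyz [ -35.  -211.9   51.9] zmax 60.7 dir [ 0.931 -0.364]
```

View pics/side7.png

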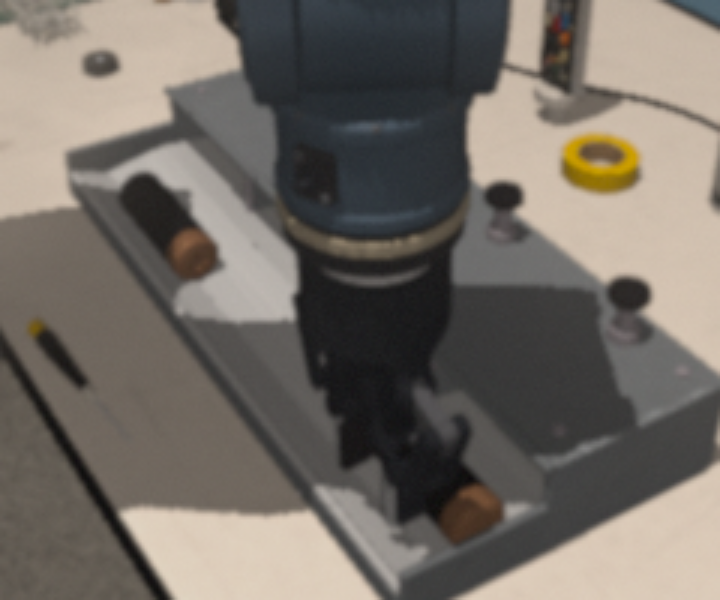

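>>> carry_out(
  series=[
    [[0,0,-0.25],0],
    [[0,0,-0.25],0],
    [[0,0,-0.25],0],
    [[0,0,-0.2],0],
  ],
)

```text
time: 10.7
tool_pos: [0.464, -0.2456, 0.0454]
ee_rot: [[0.024, 0.04, -0.999], [1.0, 0.016, 0.025], [0.017, -0.999, -0.04]]
ft_force: [-0.9, -0.1, 0.9]
opening: 0.043
```

```bash
python3 -c "
from h import *
st()
d=sleeves('scene')
d=sleeves('side')
cv2.imwrite(f'pics/side8.png',cv2.resize(d['image'][150:350,150:390,::-1],None,fx=3,fy=3))"
```

```text
t 10.70 tcp rack mm [ -36.8 -173.8   45.4] yaw off deg 0.27 F [-0.9 -0.1  0.9] open 0.043 q [-0.51  0.37 -0.36  0.81  0.03 -0.48]
scene sleeve px [179, 202, 44, 32, 649] y 67.1..173.4 top xyz [-56.1 118.1  47.7] zmax 53.1 dir [0.011 1.   ]
scene sleeve px [310, 263, 14, 11, 84] y -183.5..-153.3 top xyz [ -22.2 -164.6   51.9] zmax 59.1 dir [ 0.045 -0.999]
side sleeve px [189, 207, 34, 33, 568] y 68.0..174.5 top xyz [-55.7 121.6  47.4] zmax 49.3 dir [ 0.005 -1.   ]
side sleeve px [274, 287, 13, 13, 138] y -154.0..-144.0 top xyz [ -39.7 -152.3   56.1] zmax 61.3 dir [ 0.997 -0.08 ]
side sleeve px [291, 303, 34, 21, 416] y -231.9..-196.2 top xyz [ -13.8 -216.1   55.7] zmax 61.3 dir [ 0.849 -0.528]
```

View pics/side8.png

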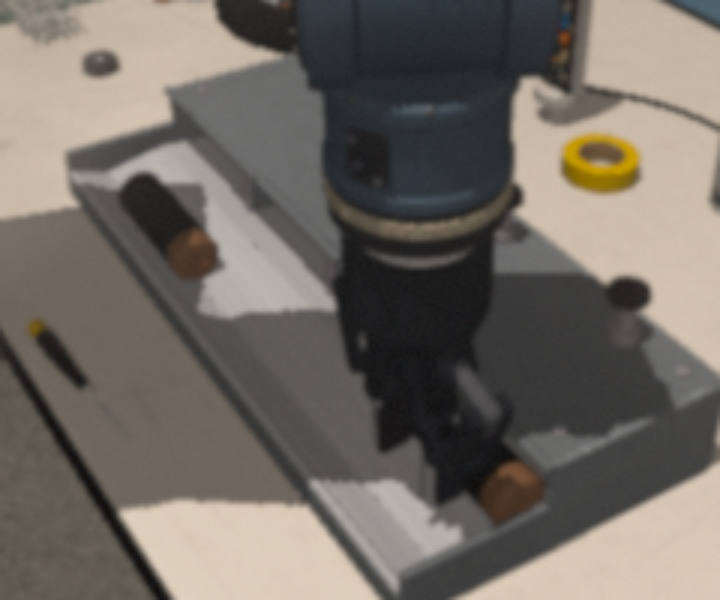

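>>> carry_out(
  series=[
    [[0,0,-0.25],0],
    [[0,0,-0.25],0],
    [[0,0,0],0],
    [[0,0,0],0],
    [[0,0,0],0],
  ],
)

```text
time: 11.22
tool_pos: [0.4784, -0.2459, 0.0458]
ee_rot: [[0.023, 0.041, -0.999], [1.0, 0.016, 0.024], [0.017, -0.999, -0.04]]
ft_force: [0.7, -0.5, 0.5]
opening: 0.0429
```

```bash
python3 -c "
from h import *
st()
d=sleeves('side')
cv2.imwrite(f'pics/side9.png',cv2.resize(d['image'][150:350,150:390,::-1],None,fx=3,fy=3))"
```

```text
t 11.22 tcp rack mm [ -22.5 -173.7   45.8] yaw off deg 0.31 F [ 0.7 -0.5  0.5] open 0.043 q [-0.49  0.39 -0.33  0.82  0.03 -0.47]
side sleeve px [189, 207, 34, 33, 576] y 68.8..176.7 top xyz [-55.8 115.3  47.3] zmax 50.0 dir [ 0.002 -1.   ]
side sleeve px [281, 283, 13, 15, 151] y -154.1..-146.2 top xyz [ -26.5 -152.3   57.7] zmax 61.8 dir [ 0.996 -0.093]
side sleeve px [298, 304, 13, 12, 116] y -210.2..-196.6 top xyz [ -29.8 -203.3   56.1] zmax 60.6 dir [ 0.438 -0.899]
```

View pics/side9.png

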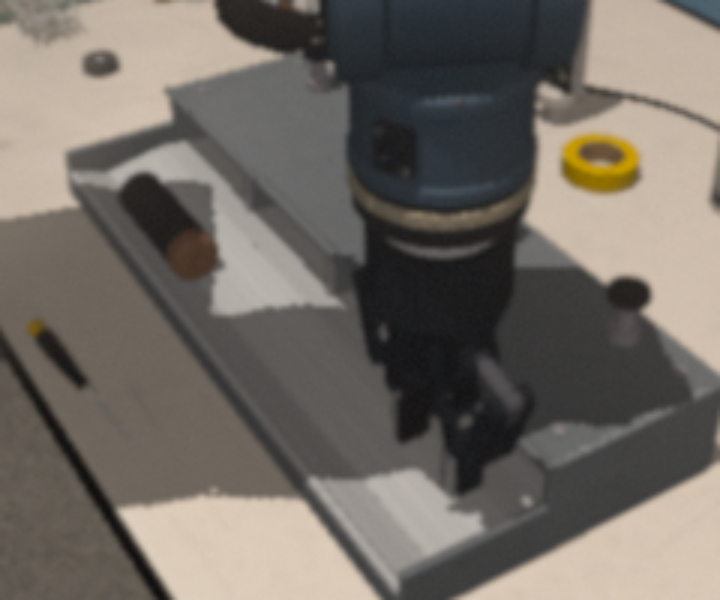

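>>> carry_out(
  series=[
    [[0,0,0.9],0],
    [[0,-1,0.5],0],
    [[0.5,-0.9,0],0],
    [[1,0,0],0],
    [[1,0,0],0],
  ],
  hand=1,
)

```text
time: 11.68
tool_pos: [0.4397, -0.1845, 0.0937]
ee_rot: [[0.028, 0.039, -0.999], [0.999, 0.016, 0.029], [0.017, -0.999, -0.039]]
ft_force: [0.3, 1.2, -1.5]
opening: 0.0
```

>>> carry_out(
  series=[
    [[1,0,0],0],
    [[1,0,0],0],
    [[1,0,0],0],
    [[1,0,0],0],
    [[1,0,0],0],
  ],
)

```text
time: 12.1
tool_pos: [0.4421, -0.0552, 0.0973]
ee_rot: [[0.032, 0.042, -0.999], [0.999, 0.015, 0.033], [0.016, -0.999, -0.042]]
ft_force: [0.7, -0.2, 0.2]
opening: 0.0002
```

>>> carry_out(
  series=[
    [[1,0,0],0],
    [[1,0,0],0],
    [[1,0,0],0],
    [[1,0,0],0],
    [[0,0,0],0],
  ],
)

```text
time: 12.52
tool_pos: [0.4438, 0.0524, 0.0997]
ee_rot: [[0.031, 0.043, -0.999], [0.999, 0.016, 0.031], [0.017, -0.999, -0.043]]
ft_force: [0.0, -0.7, 0.2]
opening: 0.0002
```

```bash
python3 -c "
from h import *
st()"
```

```text
t 12.52 tcp rack mm [-65.5 123.6  99.7] yaw off deg -0.10 F [ 0.  -0.7  0.2] open 0.000 q [ 0.11  0.15 -0.5   0.87  0.01  0.14]
```

>>> carry_out(
  series=[
    [[1,0,0],0],
    [[1,0,0],0],
    [[1,0,0],0],
    [[0.35,0,0],0],
    [[0,0,0],0],
  ],
)

```text
time: 12.93
tool_pos: [0.4456, 0.1393, 0.1014]
ee_rot: [[0.03, 0.044, -0.999], [0.999, 0.016, 0.031], [0.017, -0.999, -0.044]]
ft_force: [0.8, -1.2, -0.4]
opening: -0.0004
```

```bash
python3 -c "
from h import *
st()
d=get('wrist');cv2.imwrite(f'pics/wrist10.png',d['image'][:,:,::-1])
d=get('scene');cv2.imwrite(f'pics/scene10.png',d['image'][:,:,::-1])"
```

```text
t 12.93 tcp rack mm [-66.3 210.5 101.4] yaw off deg -0.06 F [ 0.8 -1.2 -0.4] open -0.000 q [ 0.3   0.19 -0.45  0.88  0.    0.33]
```

View pics/wrist10.png

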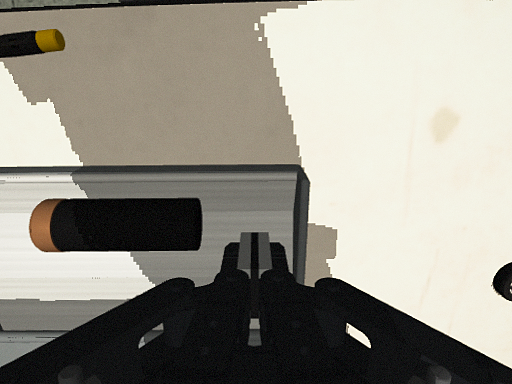

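View pics/scene10.png

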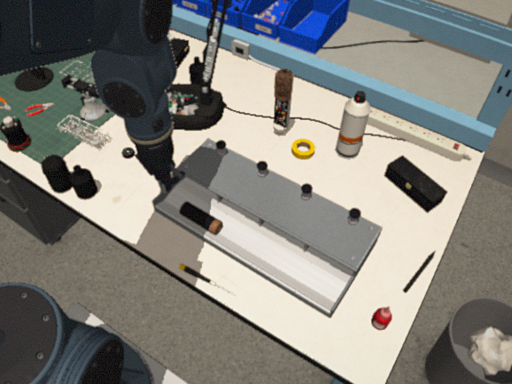

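>>> carry_out(
  series=[
    [[-0.25,0.3,0],0],
    [[0,0.9,0],0],
    [[0,0.9,0],0],
    [[0,0.3,0],0],
    [[0,0,0],0],
  ],
)

```text
time: 13.45
tool_pos: [0.4484, 0.1259, 0.0387]
ee_rot: [[0.036, 0.046, -0.998], [0.999, 0.014, 0.037], [0.016, -0.999, -0.045]]
ft_force: [-0.4, -0.4, 0.5]
opening: -0.0
```

```bash
python3 -c "
from h import *
st()"
```

```text
t 13.45 tcp rack mm [-63.1 197.2  38.7] yaw off deg -0.41 F [-0.4 -0.4  0.5] open -0.000 q [ 0.27  0.26 -0.55  0.72  0.    0.31]
```

>>> carry_out(
  series=[
    [[-0.3,-0.12,-0.1],-0.08],
    [[-0.4,0,0],0],
    [[-0.4,0,0],0],
    [[-0.4,0,0],0],
    [[-0.3,0,0],0],
  ],
)

```text
time: 13.87
tool_pos: [0.4491, 0.0758, 0.0424]
ee_rot: [[0.031, 0.045, -0.998], [0.999, 0.014, 0.031], [0.015, -0.999, -0.045]]
ft_force: [-0.7, 0.5, -0.5]
opening: 0.0001
```

```bash
python3 -c "
from h import *
st();sleeves('scene');sleeves('side')"
```

```text
t 13.87 tcp rack mm [-61.  147.1  42.4] yaw off deg -0.10 F [-0.7  0.5 -0.5] open 0.000 q [ 0.16  0.24 -0.56  0.72  0.01  0.19]
scene sleeve px [184, 210, 53, 32, 697] y 26.4..159.6 top xyz [-57.   78.5  48.2] zmax 61.9 dir [ 0.104 -0.995]
side sleeve px [192, 212, 40, 39, 727] y 25.3..153.5 top xyz [-56.9  88.9  48. ] zmax 60.3 dir [ 0.088 -0.996]
```

>>> carry_out(
  series=[
    [[-0.2,0,0],0],
    [[-0.2,0,0],0],
    [[-0.2,0,0],0],
    [[-0.1,0,0],0],
    [[0,0,0],0],
  ],
)

```text
time: 14.38
tool_pos: [0.4487, 0.0568, 0.0425]
ee_rot: [[0.032, 0.046, -0.998], [0.999, 0.014, 0.032], [0.015, -0.999, -0.046]]
ft_force: [0.8, -0.1, -0.5]
opening: -0.0001
```

```bash
python3 -c "
from h import *
st();sleeves('scene');sleeves('side')"
```

```text
t 14.38 tcp rack mm [-60.8 128.1  42.5] yaw off deg -0.17 F [ 0.8 -0.1 -0.5] open -0.000 q [ 0.12  0.23 -0.57  0.72  0.01  0.15]
scene sleeve px [191, 215, 53, 32, 705] y 7.7..136.8 top xyz [-57.   57.8  47.9] zmax 59.9 dir [ 0.086 -0.996]
side sleeve px [195, 216, 41, 40, 751] y 8.2..135.9 top xyz [-57.3  71.1  47.9] zmax 59.1 dir [ 0.065 -0.998]
```

>>> carry_out(
  series=[
    [[0.5,0,0],0],
    [[0,-0.8,0.3],0],
    [[0,-0.3,1],0],
    [[0,0,1],0],
    [[-0.8,0,0],0],
  ],
)

```text
time: 14.9
tool_pos: [0.3886, 0.0542, 0.0676]
ee_rot: [[0.029, 0.045, -0.999], [0.999, 0.015, 0.03], [0.016, -0.999, -0.045]]
ft_force: [-0.3, -0.7, -0.1]
opening: -0.0002
```

>>> carry_out(
  series=[
    [[-1,0,0.1],0],
    [[-1,0,0],0],
    [[-0.4,0,0],0],
    [[0,0,0],0],
  ],
  hand=0.5,
)

```text
time: 15.23
tool_pos: [0.3831, -0.0079, 0.0671]
ee_rot: [[0.025, 0.047, -0.999], [1.0, 0.015, 0.026], [0.016, -0.999, -0.047]]
ft_force: [-1.4, -0.0, 0.4]
opening: 0.0428
```

```bash
python3 -c "
from h import *
st()
sleeves('scene');d=sleeves('side')
cv2.imwrite(f'pics/side11.png',cv2.resize(d['image'][150:350,150:390,::-1],None,fx=3,fy=3))"
```

```text
t 15.23 tcp rack mm [-124.5   61.6   67.1] yaw off deg 0.22 F [-1.4 -0.   0.4] open 0.043 q [-0.03  0.07 -0.7   0.76  0.02 -0.01]
scene sleeve px [214, 219, 30, 28, 364] y 7.6..86.6 top xyz [-55.1  39.6  48.3] zmax 51.8 dir [0.047 0.999]
side sleeve px [200, 220, 36, 36, 655] y 8.4..115.3 top xyz [-56.   57.3  47.3] zmax 50.4 dir [ 0.011 -1.   ]
```

View pics/side11.png

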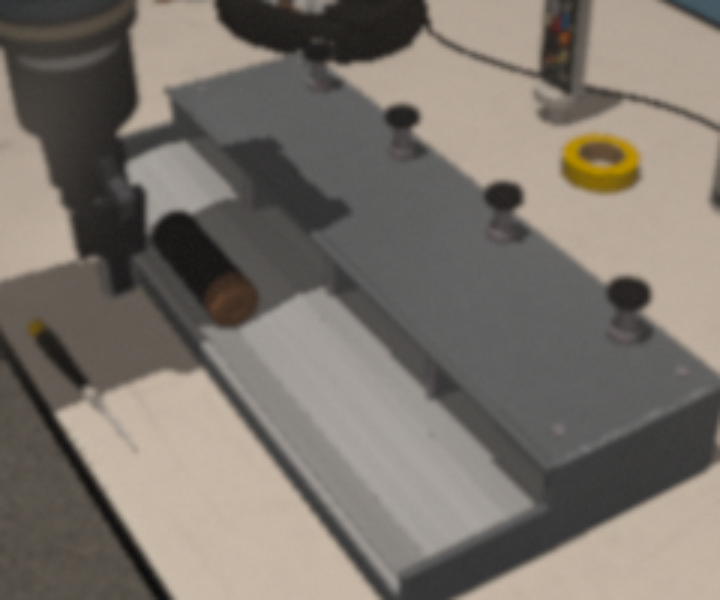

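>>> carry_out(
  series=[
    [[0,0.95,0],0],
    [[0,0,-0.5],0.05],
    [[0,0,-0.4],0],
    [[0,0,-0.25],0],
    [[0,0,-0.25],0],
  ],
)

```text
time: 15.75
tool_pos: [0.4211, -0.0034, 0.0445]
ee_rot: [[0.025, 0.047, -0.999], [1.0, 0.016, 0.026], [0.017, -0.999, -0.047]]
ft_force: [-0.6, -0.2, 0.4]
opening: 0.0423
```

>>> carry_out(
  series=[
    [[0,0,-0.25],0],
    [[0,0,-0.25],0],
    [[0,0,-0.25],0],
  ],
)

```text
time: 16.0
tool_pos: [0.4419, -0.003, 0.046]
ee_rot: [[0.024, 0.047, -0.999], [1.0, 0.016, 0.025], [0.017, -0.999, -0.047]]
ft_force: [-0.1, -0.1, 0.3]
opening: 0.0425
```

```bash
python3 -c "
from h import *
st()
sleeves('scene');d=sleeves('side')
cv2.imwrite(f'pics/side12.png',cv2.resize(d['image'][150:350,150:390,::-1],None,fx=3,fy=3))"
```

```text
t 16.00 tcp rack mm [-65.9  68.1  46. ] yaw off deg 0.29 F [-0.1 -0.1  0.3] open 0.043 q [-0.02  0.21 -0.59  0.72  0.02  0.01]
scene sleeve px [203, 219, 12, 11, 78] y 80.9..94.4 top xyz [-70.   87.6  56.8] zmax 61.7 dir [ 0.998 -0.069]
scene sleeve px [233, 225, 15, 16, 155] y 7.7..29.3 top xyz [-38.2  16.6  50.8] zmax 55.7 dir [ 0.889 -0.458]
side sleeve px [201, 222, 9, 12, 86] y 87.1..96.1 top xyz [-70.8  89.4  56.5] zmax 61.3 dir [ 0.984 -0.179]
side sleeve px [211, 227, 33, 25, 492] y 8.6..64.9 top xyz [-40.2  34.2  52.1] zmax 61.9 dir [ 0.995 -0.099]
```

View pics/side12.png

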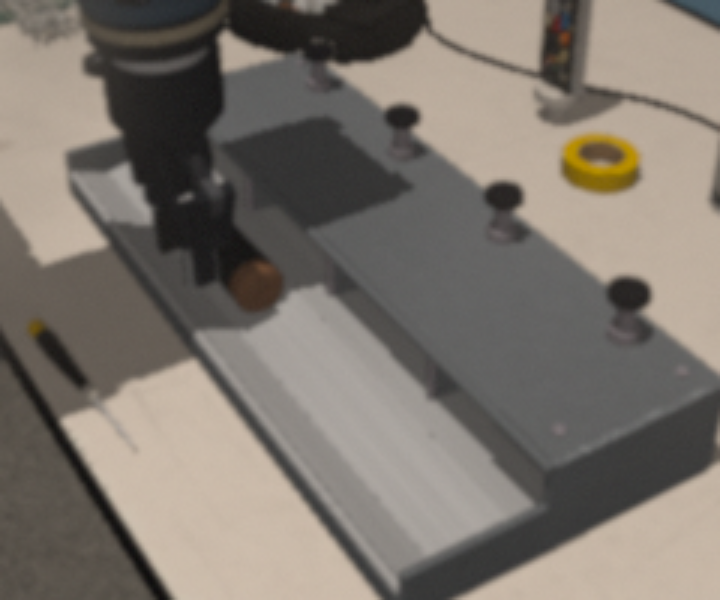

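Sleeve still at y 7.7..~112, rolling squarely. Continue over the crest.

>>> carry_out(
  series=[
    [[0,0,-0.25],0],
    [[0,0,-0.25],0],
    [[0,0,-0.25],0],
    [[0,0,-0.25],0],
    [[0,0,-0.25],0],
  ],
)

```text
time: 16.52
tool_pos: [0.475, -0.0042, 0.0476]
ee_rot: [[0.024, 0.047, -0.999], [1.0, 0.016, 0.025], [0.017, -0.999, -0.047]]
ft_force: [0.5, -0.1, -0.6]
opening: 0.0426
```

>>> carry_out(
  series=[
    [[0,0,-0.25],0],
    [[0,0,0],0],
    [[0,0,0],0],
    [[0,0,0],0],
    [[0,0,0],0],
  ],
)

```text
time: 16.93
tool_pos: [0.4837, -0.0045, 0.0479]
ee_rot: [[0.025, 0.048, -0.999], [1.0, 0.016, 0.025], [0.017, -0.999, -0.047]]
ft_force: [-0.1, 0.7, -0.3]
opening: 0.0424
```

```bash
python3 -c "
from h import *
st()
sleeves('scene');d=sleeves('side')
cv2.imwrite(f'pics/side13.png',cv2.resize(d['image'][150:350,150:390,::-1],None,fx=3,fy=3))"
```

```text
t 16.93 tcp rack mm [-24.   67.9  47.9] yaw off deg 0.24 F [-0.1  0.7 -0.3] open 0.042 q [-0.02  0.28 -0.49  0.76  0.02  0.01]
side sleeve px [219, 217, 9, 11, 89] y 86.9..96.5 top xyz [-29.1  89.9  56.5] zmax 61.3 dir [ 1.    -0.004]
side sleeve px [229, 229, 12, 11, 106] y 31.3..47.9 top xyz [-28.8  34.5  58.3] zmax 61.4 dir [ 0.832 -0.555]
```

View pics/side13.png

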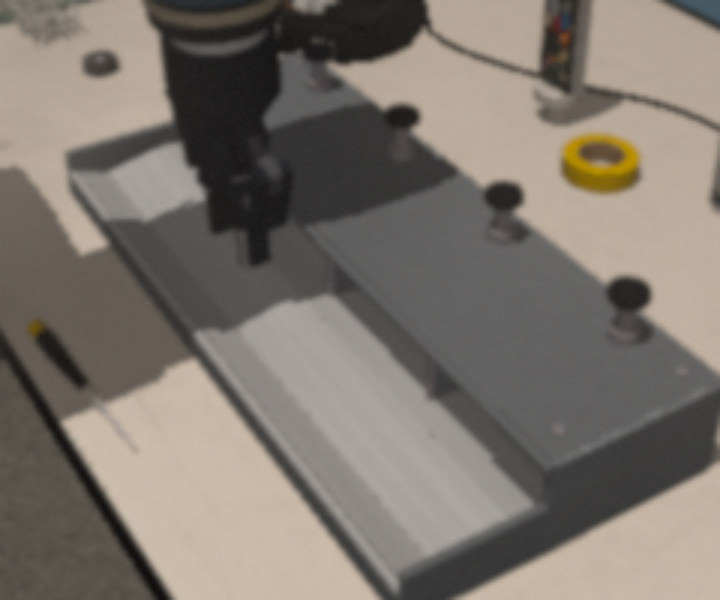

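>>> carry_out(
  series=[
    [[0,-0.5,1],0],
    [[0,-1,0.2],0],
    [[0,-1,0],0],
    [[0,-1,-0.3],0],
    [[0,-0.6,-1],0],
  ],
  hand=1,
)

```text
time: 17.45
tool_pos: [0.4725, -0.006, 0.1497]
ee_rot: [[0.025, 0.036, -0.999], [1.0, 0.017, 0.025], [0.017, -0.999, -0.036]]
ft_force: [1.2, -0.1, 1.2]
opening: 0.0001
```

>>> carry_out(
  series=[
    [[0,0,-1],0],
    [[0,0,-1],0],
    [[0,0,-1],0],
    [[0,0,-1],0],
    [[0,0,-0.5],0],
  ],
)

```text
time: 17.87
tool_pos: [0.5916, -0.009, 0.1603]
ee_rot: [[0.024, 0.045, -0.999], [1.0, 0.016, 0.025], [0.017, -0.999, -0.045]]
ft_force: [0.1, 0.7, 0.3]
opening: -0.0
```

```bash
python3 -c "
from h import *
st()"
```

```text
t 17.87 tcp rack mm [ 83.9  66.4 160.3] yaw off deg 0.25 F [0.1 0.7 0.3] open -0.000 q [-0.02  0.39 -0.02  1.12  0.02  0.  ]
```

>>> carry_out(
  series=[
    [[-0.3,0.3,-0.65],0],
    [[0,0.7,0],0],
    [[0,0.2,0],0],
    [[0,0,0],0],
  ],
)

```text
time: 18.2
tool_pos: [0.6124, -0.0167, 0.1298]
ee_rot: [[0.024, 0.047, -0.999], [1.0, 0.016, 0.025], [0.017, -0.999, -0.046]]
ft_force: [-0.3, 0.0, 0.1]
opening: 0.0003
```

```bash
python3 -c "
from h import *
st()"
```

```text
t 18.20 tcp rack mm [105.   59.3 129.8] yaw off deg 0.27 F [-0.3  0.   0.1] open 0.000 q [-0.04  0.45 -0.01  1.07  0.02 -0.01]
```

Tip at 113; go down in small steps.

>>> carry_out(
  series=[
    [[0,0.2,0.05],0],
    [[0,0.1,0],0],
    [[0,0.1,0],0],
    [[0,0.1,0],0],
  ],
)

```text
time: 18.53
tool_pos: [0.6109, -0.0164, 0.1187]
ee_rot: [[0.024, 0.048, -0.999], [1.0, 0.016, 0.025], [0.017, -0.999, -0.048]]
ft_force: [-0.8, -0.1, 1.8]
opening: -0.0001
```

>>> carry_out(
  series=[
    [[0,0.08,0],0],
  ],
)

```text
time: 18.62
tool_pos: [0.6109, -0.0163, 0.1169]
ee_rot: [[0.024, 0.048, -0.999], [1.0, 0.016, 0.025], [0.017, -0.999, -0.048]]
ft_force: [-3.1, -2.8, 7.4]
opening: -0.0001
```

>>> carry_out(
  series=[
    [[0,0.08,0],0],
  ],
)

```text
time: 18.7
tool_pos: [0.6112, -0.0164, 0.1163]
ee_rot: [[0.024, 0.05, -0.998], [1.0, 0.015, 0.025], [0.017, -0.999, -0.05]]
ft_force: [-14.0, -1.9, 38.9]
opening: 0.0001
```

>>> carry_out(
  series=[
    [[0,-1,0],0],
    [[-1,0,0],0],
    [[-1,0,0],0],
    [[-1,0,0],0],
    [[-1,0,0],0],
  ],
)

```text
time: 19.12
tool_pos: [0.6082, -0.115, 0.1425]
ee_rot: [[0.017, 0.053, -0.998], [1.0, 0.017, 0.018], [0.018, -0.998, -0.053]]
ft_force: [0.1, 0.1, 0.7]
opening: 0.0001
```

>>> carry_out(
  series=[
    [[-1,0,0],0],
    [[-1,0,0],0],
    [[-1,0,0],0],
    [[-1,0,0],0],
    [[-1,0,0],0],
  ],
)

```text
time: 19.53
tool_pos: [0.6057, -0.2455, 0.1413]
ee_rot: [[0.015, 0.056, -0.998], [1.0, 0.017, 0.016], [0.018, -0.998, -0.055]]
ft_force: [0.1, 0.9, 0.6]
opening: 0.0004
```

```bash
python3 -c "
from h import *
st()"
```

```text
t 19.53 tcp rack mm [ 104.9 -169.5  141.3] yaw off deg 0.77 F [0.1 0.9 0.6] open 0.000 q [-0.4   0.53  0.15  1.15  0.04 -0.39]
```

>>> carry_out(
  series=[
    [[-0.35,0,0.05],0.1],
    [[0,0.4,0.05],0],
    [[0,0.3,0.05],0],
    [[0,0.1,0],0],
    [[0,0.1,0],0],
  ],
)

```text
time: 19.95
tool_pos: [0.6027, -0.257, 0.1165]
ee_rot: [[0.028, 0.057, -0.998], [0.999, 0.016, 0.029], [0.017, -0.998, -0.057]]
ft_force: [-4.6, -5.1, 28.6]
opening: 0.0002
```

```bash
python3 -c "
from h import *
st()"
```

```text
t 19.95 tcp rack mm [ 102.1 -181.2  116.5] yaw off deg 0.02 F [-4.6 -5.1 28.6] open 0.000 q [-0.42  0.54  0.11  1.09  0.04 -0.39]
```

Hard stop at the same height: cell 4 is loaded too. Retreat clear of everything.

>>> carry_out(
  series=[
    [[0,-1,0],0],
    [[0,-1,0],0],
    [[0,-1,0],0],
    [[0,-1,0.5],0],
    [[0,-0.5,0.5],0],
  ],
)

```text
time: 20.37
tool_pos: [0.5704, -0.2504, 0.2253]
ee_rot: [[0.02, 0.048, -0.999], [1.0, 0.021, 0.021], [0.022, -0.999, -0.047]]
ft_force: [0.1, -0.3, -0.5]
opening: 0.0002
```

>>> carry_out(
  series=[
    [[0,0,0.8],0],
    [[0,0,0.8],0],
    [[0,0,0.8],0],
    [[0,0,0],0],
    [[0,0,0],0],
  ],
)

```text
time: 20.78
tool_pos: [0.5088, -0.2435, 0.2258]
ee_rot: [[0.013, 0.053, -0.999], [1.0, 0.021, 0.014], [0.021, -0.998, -0.053]]
ft_force: [0.6, 0.8, 0.4]
opening: -0.0001
```

```bash
python3 -c "
from h import *
st()
sleeves('scene');d=sleeves('side')
cv2.imwrite(f'pics/side14.png',cv2.resize(d['image'][150:350,150:390,::-1],None,fx=3,fy=3))
d=get('wrist');cv2.imwrite('pics/wrist14.png',d['image'][:,:,::-1])
for n in ['scene','side']:
  d=get(n);Q=toR(cloud(d))*1000
  for y in (180,60,-60,-180):
    m=(abs(Q[...,0]-103)<14)&(abs(Q[...,1]-y)<14)&(Q[...,2]>85)&(Q[...,2]<120); print(n,y,m.sum(),np.percentile(Q[m][:,2],90) if m.any() else None)"
```

```text
t 20.78 tcp rack mm [   7.9 -170.3  225.8] yaw off deg 0.92 F [0.6 0.8 0.4] open -0.000 q [-0.47  0.32  0.04  1.26  0.04 -0.45]
scene 180 85 107.50469612611155
scene 60 91 107.8259849746851
scene -60 102 107.56318585021678
scene -180 96 107.48653133696689
side 180 81 106.91833814933416
side 60 106 106.83827433233162
side -60 112 106.51729768668726
side -180 169 106.12699455488874
```

View pics/side14.png

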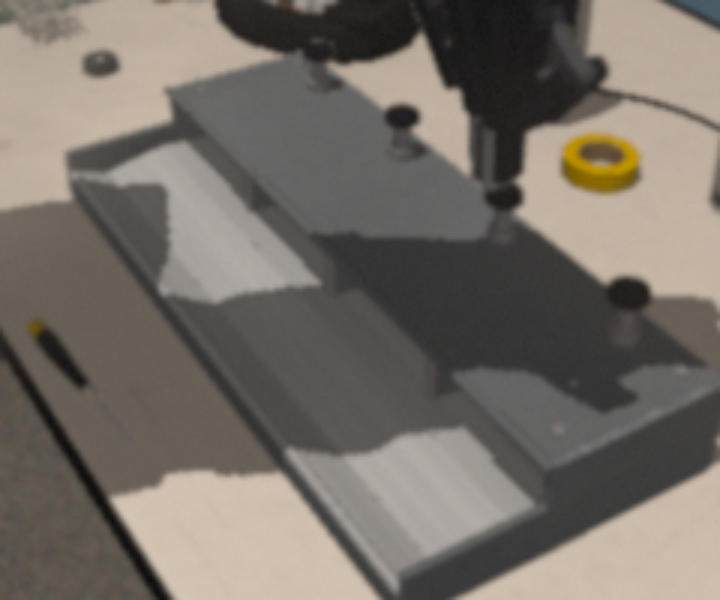

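View pics/wrist14.png

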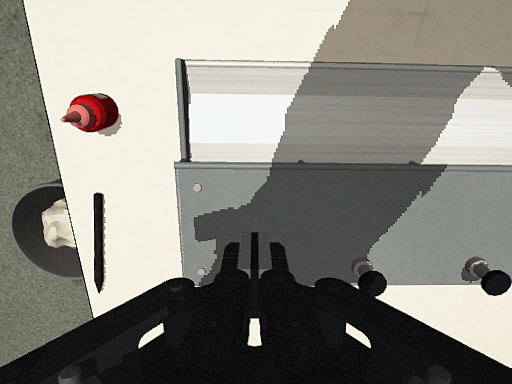

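The trough is empty, all four caps are back up at about 106–107 mm, and the gripper is clear of the rack.

```bash
python3 -c "
from cell import manip
print(manip.close_job())"
```

```text
the job is handed in; nothing more can be done
None
```

Both sleeves are in the two empty cells, cells 2 and 4, and the job was handed in at about 21 s of the 67 s allowed; it reported no verdict.

**Feeling:** With both sleeves still in the trough, feelers 1 and 3 stopped hard after about 7 mm. Feeler 2 sank 15 mm at about 3 N. Cell 4 was taken as empty because only two cells are; I did not press feeler 4 before loading.

**Loading:** I slid sleeve b to y ≈ -180 mm and pushed it over the crest into cell 4. I then slid sleeve a to y ≈ 61 mm and pushed it into cell 2.

**Last checks:**
- Feelers 2 and 4 now stop hard at the same height as the occupied cells, which shows a sleeve at the back of each.
- The trough is empty in the pictures.
- All four caps are back up, at 106–108 mm.
- The gripper is clear of everything.

**Deviations:**
- The hard stops loaded the wrist up to about 66 N, against the 120 N limit.
- Pressing the feelers tilted the tool by about 3 degrees, and this did no harm.
- The sleeves' final x position under the cover was inferred from the feelers, not seen.

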